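Tap a drill-chuck arbor tight in its taper

TASK

Fit the slim arbor to the drill chuck: lift it out of the rack, stand it taper-down in the chuck's socket without forcing it and let go, then drive it tight by tapping its upper end with the flat of the wood block, firmly enough that the taper grips but with no heavy blow that would spoil it. When it is tight, lay the block flat on the bench clear of the chuck and leave the thicker arbor in the rack and the other things as they are.

Things in the scene. Friction and masses are not known exactly. Their poses are not given: they have to be found in the camera images.
- arbor_centre (a point): Slim steel drill-chuck arbor, 130 mm long, 0.29-0.42 kg, hanging upright in one of the rack's holes. Point: on its axis half-way up; z along the axis, up. From the lower end: taper 0-35 mm (15 mm across, growing to 20), neck 17 mm across, collar 28 mm across at 54-60 mm, then the round shank, 20 mm across, 60-130 mm: grip there (its middle is 30 mm above this point).
- arbor_end (a point): The arbor's flat upper end, 20 mm across, 65 mm above arbor_centre: tap here. A tap whose force rises to 22-28 N makes the arbor tight; another such tap then moves it by less than 0.5 mm. A push under 8 N leaves it loose. Over 40 N on it spoils the taper: once tight it is rigid, so come down on it at 10-15 mm/s.
- chuck_face (a point): Drill chuck, 40 mm across at its upper end, 47 at the knurled ring, fixed nose-down in a round steel bench block 84 mm across; 100 mm high in all, standing fast on the bench. Point: centre of the upper face, z up, on the socket's axis; the opening is 25 mm across. When the arbor is tight its collar still stands 2-12 mm off this face.
- taper_mouth (a point): Mouth of the chuck's tapered socket, 20 mm across, 4 mm below chuck_face, matching the arbor. Light springs first hold the arbor when arbor_centre is 30 mm above this point; they bear its weight and a 2-4 N push, more slides it on. The reground taper bites 2.5-10.5 mm deeper, unseen and different each time; there resistance climbs steeply, over 10 N per mm.
- block_centre (a point): Plain hardwood block, 110 x 40 x 28 mm, 0.11 kg, lying flat (28 mm high) on the bench. Point: its centre, 14 mm over the underside; x across the 40 mm, y along the 110 mm, z up. Grip it across the 40 mm at its middle, fingertips not below the underside, and tap with the underside, the arbor's end under the grip.
- rack: Light wooden rack, 62 x 136 mm, 56 mm high, fixed, with two upright holes 40 mm either side of its middle along its y axis. Origin: centre of its underside. Keep the gripper's body clear of the two cabinets behind the bench: one 0.31 m high at the left (x over 0.52, y over 0.12), a tall oven at the right (x over 0.6, y under 0).
- spare_centre (a point): Spare arbor in the rack's other hole: the same collar and taper but a thicker, shorter shank, 27 mm across, 104 mm long in all. The point is on its axis half-way up, z up. Leave it there.
- caliper: Steel vernier caliper, 220 mm long, 64 mm wide, 7 mm thick, lying on the bench to the left. Origin: centre of its underside. Leave it alone.
- tin: Round aluminium sample tin with lid, 59 mm across, 38 mm high, standing at the back. Origin: centre of its underside. Leave it alone.
- jar: Sample jar with a cream lid, 68 mm across, 104 mm high, standing to the right. Origin: centre of its underside. Leave it alone.
Mind the look-alikes: they are no part of the job. Of the things that look like the part that bears block_centre, the larger one is meant.

How it is judged:
On the way, in this order (a step that is already met when the one before it is completed fails the run):
1. the slim arbor stands in the chuck's socket, let go and not yet driven tight (horizontal distance between arbor_centre and chuck_face below 0.003 m and angle between arbor_centre's own z axis and vertical below 0.04 rad and z of arbor_centre in the frame of chuck_face below 0.03 m and contact force between the fingers and arbor below 0.1 N and contact force between arbor and anything else below 31 N), for 0.2 s.
2. the wood block taps the arbor's end, the fingers off the arbor (horizontal distance between arbor_centre and chuck_face below 0.003 m and angle between arbor_centre's own z axis and vertical below 0.04 rad and z of arbor_centre in the frame of chuck_face below 0.03 m and contact force between the fingers and arbor below 0.1 N and contact force between block and arbor above 6 N).
3. the arbor sits tight, the block off it: the taper grips with more than 31 N in all (horizontal distance between arbor_centre and chuck_face below 0.003 m and angle between arbor_centre's own z axis and vertical below 0.04 rad and z of arbor_centre in the frame of chuck_face below 0.03 m and contact force between each of the fingers, block and arbor below 0.1 N and contact force between arbor and anything else above 31 N), for 0.2 s.
At the end, for the whole second after the job is handed in: The slim arbor stands at rest in the socket, within 3 mm of its axis and 0.04 rad of upright, wedged: contact forces on it add up to over 31 N (loose: 10 to 20 N). The wood block lies flat on the bench at rest, centre under 18 mm high and over 70 mm from the chuck's axis (horizontal distance between arbor_centre and chuck_face below 0.003 m and angle between arbor_centre's own z axis and vertical below 0.04 rad and z of arbor_centre in the frame of chuck_face below 0.03 m and contact force between arbor and anything else above 31 N and linear speed of each of arbor, block below 0.01 m/s and height (world z) of block_centre below 0.018 m and horizontal distance between block_centre and chuck_face above 0.07 m); the robot touches nothing.
It fails at once if the arbor's end is struck or pressed with more than 40 N (contact force between block and arbor above 40 N).
It fails at once if the thicker arbor is moved by more than 15 mm (distance of spare_centre from where it was at the start of the episode above 0.015 m).
It fails at once if the caliper is moved by more than 20 mm (distance of caliper from where it was at the start of the episode above 0.02 m).
It fails at once if the tin is moved by more than 20 mm (distance of tin from where it was at the start of the episode above 0.02 m).
It fails at once if the jar is moved by more than 20 mm (distance of jar from where it was at the start of the episode above 0.02 m).
It also fails if it takes over 61 s, if anything falls off the work surface, if the arm or the gripper's body presses on something with over 40 N, if the wrist force passes 120 N, or if a joint passes its speed limit or range.

ROBOT

A 6-joint arm with a two-finger parallel gripper is mounted at the origin on a cart in front of the work surface, level with it; the furniture and walls round the work are solid. World frame = base frame: x ahead of the robot, y to its left, z up, the work surface at z = 0. Lengths are in m, angles in rad, forces in N, time in s.
With the tool pointing down it reaches from about 0.35 to 0.85 m from the base axis. Payload 8.1 kg.
Tool frame: the origin (TCP) lies on the mounting face of the last link; the fingertips stand 186 mm ahead of it and the grasp point (between the pads) lies 167 mm ahead of it; z points along the fingers, y is the line along which they close (so a half turn about z gives the same grasp; the last joint's range is limited). The gripper opens to 93 mm and grips with 3 to 60 N. Pads are 15 mm wide; open, the fingers measure 128 mm over their backs; the gripper's body (75 mm by 188 mm) begins 65 mm behind the grasp point.
Start: joints at [1.136, 0.13, 1.488, -0, 1.523, -0.085], TCP at [0.206, 0.564, 0.405] pointing down, gripper open.
Joint ranges: [-2.96, 2.96], [-0.89, 2.26], [0.02, 2.5], [-1.34, 4.48], [0, 2.73], [-2.66, 2.66]. Speed limits (rad/s): [2.39, 2.39, 2.79, 3.14, 3.14, 3.14].

INTERFACE

Orientations are given as a rotation vector (axis times angle).
In Python, from plant import * gives the robot as it stands. The module is installed in compiled form; this text tells all that it offers.
- The arm moves only by the tool arm_command, never from a script. Its argument "increments" is a list of rows, each a list of 6 numbers: the shift along the tool's x, y, z in units of 0.2 m (1.0 is 0.2 m), then the turn, a rotation vector about the tool's x, y, z in units of pi rad (1.0 is pi rad). A call has exactly 5 rows; each row is the pose to reach, as a shift and turn from the pose commanded when the call began, along the tool's axes at that moment, turning the shorter way round; what a row does not reach only later rows make up. A row lasts 1/8 s, in which the tool goes at most 62.5 mm and 10.7 degrees, less where a joint would pass 70% of its speed; a pose out of reach is approached as far as the arm can. A call with a number of a shift or a turn outside -1 to 1 is refused whole. A call with a gripper value outside its range is refused whole. "fingers" is the closure, from -1 (fully open) to 1 (shut), set as the call begins (left out, the last holds). The fingers move at their own pace and stop on an object; "force" is the grip in N (left out, the last holds). Time passes only in rows, so rows that repeat a pose let the fingers close, or fill a call up. It gives the time, the measured TCP pose, the force, the opening and the grip force at its end, in the units of the state.
- read_state(): the state, without advancing time (a new reading comes with each control period).
- read_camera(name): name is "scene" or "top" or "wrist"; returns a dict with "image" (480x640x3 uint8, red, green, blue), "fx", "fy", "cx", "cy" (pixels), "k1" (the pictures are not rectified: a ray, as slopes to the right and down, at radius r is drawn at 1 + k1 r^2 times it, then the intrinsics apply), "T" (4x4, takes a point from camera to world coordinates). Camera axes: x right, y down, z forward; pixel columns grow to the right and rows downward; lengths in m; the calibration is good to about 2 mm. A picture is of the moment at which its call begins. There is no depth.
- close_job(): hands the job in; it is judged then, once.
The state is a dict: "t": time; "q": joint angles; "dq": joint speeds; "joint_torque": joint torques, N m; "tool_pos": TCP position; "orientation": TCP orientation; "force": force on the tool from outside, world axes, zero at the start; "wrist_torque": the same for the moment, N m; "opening": finger opening in m; "gripper_force": force on a finger pad.
Only numpy, scipy, OpenCV 4.12 (cv2) and the standard library are available. Lean on these libraries where they do the work, as an engineer would, in place of code of your own. Each camera call takes 0.05 s, during which the arm holds its last target. There are 200 camera calls.

## Working session

There is one attempt and no reset: what is moved stays moved. The work goes in short steps, Python scripts to look and compute and a tool call to move; the robot and the scene stay as the last step left them, time stands still between calls to the robot, and variables do not carry over. Pictures are saved under pics/ and viewed, at most 10 in all, crops included, and the job is handed in when it is done.

Besides the shell and the picture viewer there is one more tool, called after "Call:" as a command line: name --pt "numbers of a row" for each row, then --argument value for the rest. arm_command: Moves the arm, as the interface text tells. Shifts and turns lie within -1 to 1; 1 stands for 0.2 m of shift or pi rad of turn. Its arguments: {"type":"object","properties":{"increments":{"type":"array","items":{"type":"array","items":{"type":"number","minimum":-1,"maximum":1}}},"fingers":{"type":"number"},"force":{"type":"number"}},"required":["increments"]}

```bash
mkdir -p pics; cat > h.py <<'E'
import numpy as np, cv2, pickle
from plant import *
from scipy.spatial.transform import Rotation as R
def snap(n,f):
    c=read_camera(n); cv2.imwrite(f'pics/{f}.png',c['image'][...,::-1]); pickle.dump(c,open(f'pics/{f}.pkl','wb')); return c
def load(f): return pickle.load(open(f'pics/{f}.pkl','rb'))
def ray(c,u,v):
    K=np.array([[c['fx'],0,c['cx']],[0,c['fy'],c['cy']],[0,0,1.]])
    x,y=cv2.undistortPoints(np.array([[[u,v]]],float),K,np.array([c['k1'],0,0,0,0.]))[0,0]
    T=np.array(c['T']); return T[:3,3],T[:3,:3]@np.array([x,y,1])
def plane(c,u,v,z):
    o,d=ray(c,u,v); return o+d*(z-o[2])/d[2]
def proj(c,p):
    T=np.array(c['T']); q=T[:3,:3].T@(np.array(p)-T[:3,3]); x,y=q[:2]/q[2]; s=1+c['k1']*(x*x+y*y)
    return np.array([c['fx']*x*s+c['cx'],c['fy']*y*s+c['cy']])
def tri(*a):
    A=0;b=0;L=[ray(*k) for k in a]
    for o,d in L:
        d=d/np.linalg.norm(d);P=np.eye(3)-np.outer(d,d);A=A+P;b=b+P@o
    p=np.linalg.solve(A,b); res=[np.linalg.norm(np.cross(p-o,d/np.linalg.norm(d))) for o,d in L]
    return p,max(res)
E
python3 - <<'E'
from h import *
for n in ('scene','top','wrist'):
    c=snap(n,n+'0'); print(n,c['fx'],c['cx'],c['cy'],c['k1'],np.round(c['T'],3).tolist())
s=read_state(); print(s['tool_pos'],s['orientation'],s['force'],s['opening'],s['t'])
E
```

```text
scene 489.56831548696454 320.8208312224874 234.82039887737054 0.043354486306075544 [[0.666, -0.586, 0.462, 0.075], [-0.746, -0.508, 0.431, -0.606], [-0.018, -0.632, -0.775, 0.963], [0.0, 0.0, 0.0, 1.0]]
top 554.4284216024796 319.52895010720374 246.8067436537475 -0.15901080659025735 [[0.028, -0.98, 0.197, 0.269], [-1.0, -0.026, 0.011, -0.134], [-0.006, -0.197, -0.98, 1.748], [0.0, 0.0, 0.0, 1.0]]
wrist 346.12220572734225 320.37294746399493 239.40983648777762 -0.022368946217223688 [[0.342, 0.905, 0.254, 0.135], [0.94, -0.329, -0.094, 0.59], [-0.002, 0.271, -0.963, 0.383], [0.0, 0.0, 0.0, 1.0]]
[0.20553158 0.56351565 0.40391299] [-5.46596534e-01 -3.09330451e+00  2.19517482e-03] [-0.79078842 -0.00218439 -0.3789075 ] 0.09305341625799646 0.15
```

View pics/top0.png

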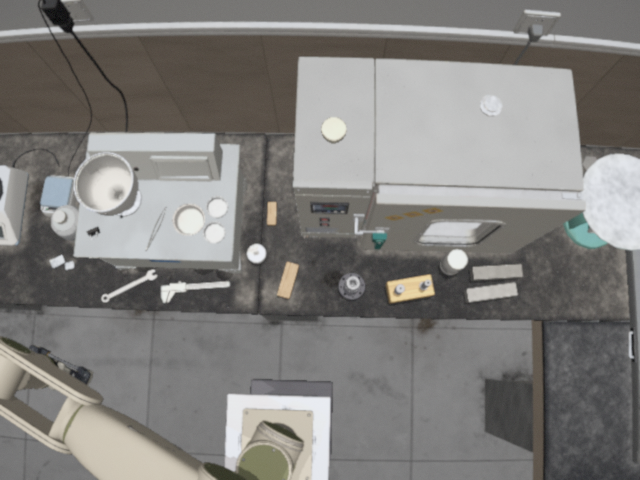

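View pics/scene0.png

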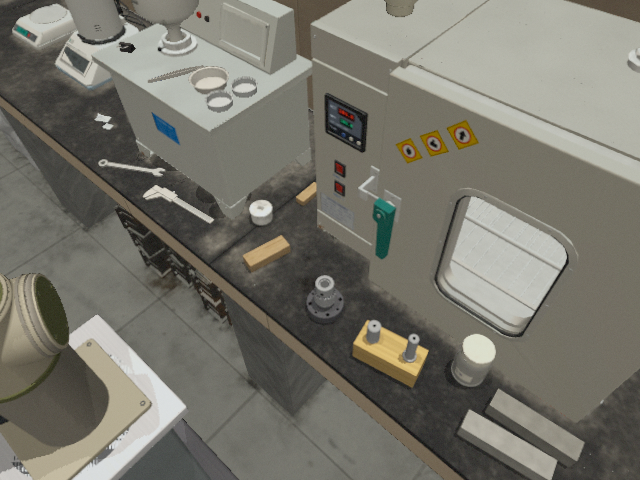

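Top view: the wood block is at (288,280) and a smaller look-alike at (272,213). The rack is at (410,288), with arbors at (400,289) and (426,285). The chuck is at (352,286), and the grey bars at (495,280) are not wood. In the scene view the right arbor (412,345) looks slimmer than the left one (374,330). A close crop should confirm this.

```bash
python3 - <<'E'
import cv2,numpy as np
s=cv2.imread('pics/scene0.png');t=cv2.imread('pics/top0.png')
a=cv2.resize(s[220:400,230:440],None,fx=3.5,fy=3.5,interpolation=cv2.INTER_CUBIC)
a=cv2.resize(s[265:390,295:435],(560,500),interpolation=cv2.INTER_CUBIC)
b=cv2.resize(t[255:317,330:440],(440*800//800,248),interpolation=cv2.INTER_CUBIC)
c=np.zeros((500,800,3),np.uint8);c[:,:400]=0
cv2.imwrite('pics/cropA.png',a)
b=cv2.resize(t[250:320,270:440],(170*4+0,280),interpolation=cv2.INTER_CUBIC)
o=np.zeros((600,800,3),np.uint8);o[:280,:680]=b
o[280:600,:]=cv2.resize(s[275:395,150:450],(800,320),interpolation=cv2.INTER_CUBIC)
cv2.imwrite('pics/cropA.png',np.vstack([cv2.resize(b,(680,280)),cv2.resize(s[285:370,300:440],(680,413))[:320]]))
# masks
for n,im in(('scene',s),('top',t)):
    h=cv2.cvtColor(im,cv2.COLOR_BGR2HSV); m=cv2.inRange(h,(8,70,110),(28,255,255))
    for k in cv2.findContours(m,0,2)[0]:
        if cv2.contourArea(k)>60: print(n,cv2.contourArea(k),cv2.minAreaRect(k),cv2.approxPolyDP(k,3,True)[:,0].tolist())
E
```

```text
scene 2173.0 ((388.3999938964844, 352.20001220703125), (72.44860076904297, 40.24921798706055), 26.56505012512207) [[367, 320], [353, 342], [358, 352], [354, 355], [412, 386], [428, 350], [418, 345], [416, 359], [406, 362], [401, 354], [407, 339], [381, 327], [379, 340], [369, 343], [365, 337]]
scene 617.5 ((266.0965270996094, 251.13340759277344), (16.161401748657227, 47.18012237548828), 62.241458892822266) [[289, 244], [280, 235], [242, 256], [252, 266]]
scene 187.0 ((307.5081787109375, 192.40982055664062), (9.474730491638184, 24.839155197143555), 50.19443130493164) [[315, 182], [296, 198], [304, 201], [313, 194]]
scene 376.0 ((408.63232421875, 150.7205810546875), (26.23928451538086, 17.492855072021484), 59.03623962402344) [[411, 138], [395, 144], [406, 163], [422, 158]]
scene 412.5 ((433.50006103515625, 143.50001525878906), (27.280029296875, 20.124608993530273), 63.43495178222656) [[437, 130], [420, 135], [430, 156], [448, 150]]
scene 530.0 ((462.3000183105469, 135.1000213623047), (28.174457550048828, 22.807889938354492), 63.43495178222656) [[466, 119], [446, 128], [457, 147], [478, 143]]
top 820.5 ((410.1761474609375, 288.0128173828125), (22.188684463500977, 46.26211929321289), 80.13418579101562) [[431, 275], [387, 281], [390, 302], [433, 295], [432, 283], [425, 291], [418, 287], [421, 280], [431, 279]]
```

View pics/cropA.png

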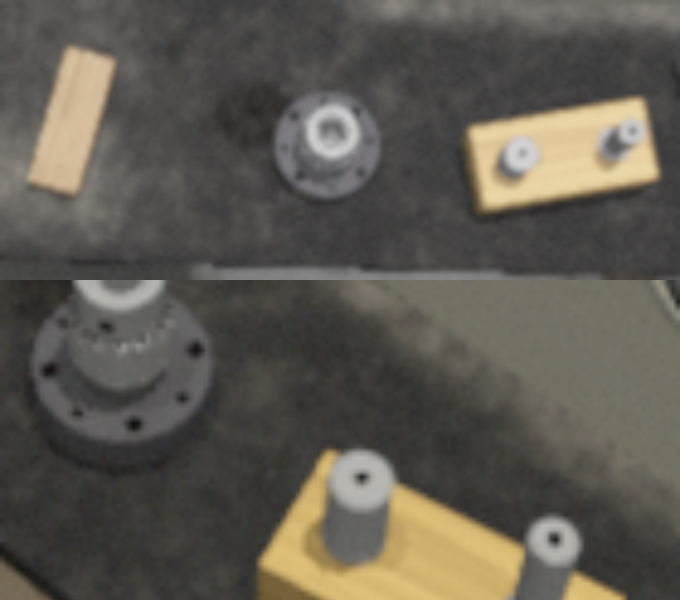

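The crop confirms it. The right arbor is slimmer and taller: end hole at top px ≈(427.4,282.4) and scene px ≈(413.8,338.6). The thicker spare is at top (400,288.5). The chuck ring is at top (353,282.3). The larger block has its top-view corners at crop (70,46), (115,60), (77,195) and (28,183).

```bash
python3 - <<'E'
from h import *
s=load('scene0');t=load('top0')
print('slim',tri((t,427.3,282.4),(s,413.8,338.6)),'spare',tri((t,400,288.6),(s,374.2,325.6)))
print('chuck',tri((t,352.8,282.2),(s,324.7,284)))
tc=[(287.4,261.4),(298.6,264.9),(289.1,298.6),(276.9,295.6)]
P=np.array([plane(t,u,v,.028) for u,v in tc]);print(P.round(4),P.mean(0))
for p in P: print(proj(s,p))
d=P[3]+P[2]-P[0]-P[1]; print('long dir',np.degrees(np.arctan2(d[1],d[0])), np.linalg.norm(d)/2, np.linalg.norm(P[0]-P[1]))
r=[plane(t,u,v,.056) for u,v in ((387,281),(431,275),(433,295),(390,302))];r=np.array(r);print(r.round(3),r.mean(0))
g=s['image'];x=proj(s,P.mean(0));print('blk scene',x)
E
```

```text
slim (array([ 0.49642566, -0.43836403,  0.13149334]), np.float64(0.0018593247983542584)) spare (array([ 0.47935846, -0.36043137,  0.10968245]), np.float64(0.002326671975588998))
chuck (array([ 0.49586018, -0.21900404,  0.09645422]), np.float64(0.0009521215302885609))
[[ 0.5649 -0.0149  0.028 ]
 [ 0.5547 -0.0506  0.028 ]
 [ 0.4476 -0.0247  0.028 ]
 [ 0.4559  0.0137  0.028 ]] [ 0.50577729 -0.01910614  0.028     ]
[281.09935509 236.08705965]
[288.61992847 246.06254415]
[248.79493938 267.63565872]
[240.32306125 256.84402739]
long dir 165.83468442866376 0.11147498586609643 0.037125562633980286
[[ 0.507 -0.326  0.056]
 [ 0.529 -0.463  0.056]
 [ 0.467 -0.469  0.056]
 [ 0.442 -0.336  0.056]] [ 0.48628077 -0.39829534  0.056     ]
blk scene [265.01734844 251.43448022]
```

```bash
cat >> h.py <<'E'
def go(*target,yaw=None):
    "prints units to reach TCP xyz (world), tool down; yaw = wanted angle of tool y in degrees"
    s=read_state(); r=R.from_rotvec(s['orientation']); M=r.as_matrix()
    d=M.T@(np.array(target)-s['tool_pos'])/.2
    a=np.radians(yaw) if yaw is not None else np.arctan2(M[1,1],M[0,1])
    y=np.array([np.cos(a),np.sin(a),0]);z=np.array([0,0,-1.]);G=np.c_[np.cross(y,z),y,z]
    w=(r.inv()*R.from_matrix(G)).as_rotvec()/np.pi
    print('t',round(s['t'],2),'pos',s['tool_pos'].round(4),'F',np.round(s['force'],1),'shift',d.round(4),'turn',w.round(4),'yaw',round(np.degrees(a),2))
E
python3 -c "
from h import *
go(.3,.39,.404)"
```

```text
t 0.15 pos [0.2055 0.5635 0.4039] F [-0.8 -0.  -0.4] shift [-7.411e-01 -6.532e-01  4.000e-04] turn [-0.0005 -0.     -0.    ] yaw 69.96
```

Call:
arm_command --pt "-0.15 -0.13 0 0 0 0" --pt "-0.3 -0.26 0 0 0 0" --pt "-0.45 -0.39 0 0 0 0" --pt "-0.6 -0.52 0 0 0 0" --pt "-0.74 -0.65 0 0 0 0"

```text
t: 0.78
tool_pos: [0.3005, 0.3896, 0.4045]
orientation: [-0.547, -3.094, 0.001]
force: [0.3, -0.1, -0.2]
opening: 0.0929
gripper_force: 0.0
```

Call:
arm_command --pt "-0.16 -0.14 0 0 0 0" --pt "-0.32 -0.28 0 0 0 0" --pt "-0.48 -0.42 0 0 0 0" --pt "-0.64 -0.56 0 0 0 0" --pt "-0.78 -0.68 0 0 0 0"

```text
t: 1.4
tool_pos: [0.4005, 0.2082, 0.4046]
orientation: [-0.547, -3.093, 0.0]
force: [0.8, -0.1, 0.1]
opening: 0.0933
gripper_force: 0.0
```

Call:
arm_command --pt "-0.12 -0.18 0 0 0 0" --pt "-0.24 -0.36 0 0 0 0" --pt "-0.36 -0.54 0 0 0 0" --pt "-0.48 -0.72 0 0 0 0" --pt "-0.6 -0.9 0 0 0 0"

```text
t: 2.02
tool_pos: [0.4511, -0.002, 0.4046]
orientation: [-0.547, -3.094, -0.0]
force: [0.4, 0.6, -1.1]
opening: 0.0926
gripper_force: 0.0
```

Call:
arm_command --pt "-0.15 -0.2 0 0 0 0" --pt "-0.3 -0.4 0 0 0 0" --pt "-0.45 -0.6 0 0 0 0" --pt "-0.6 -0.8 0 0 0 0" --pt "-0.6 -0.95 0 0 0 0"

```text
t: 2.65
tool_pos: [0.499, -0.2224, 0.4039]
orientation: [-0.548, -3.092, -0.0]
force: [0.3, 0.4, 0.4]
opening: 0.0928
gripper_force: 0.0
```

```bash
python3 -c "
from h import *
c=snap('wrist','w_chuck'); print(proj(c,[.4958,-.219,.1]))"
```

```text
[322.37924955 230.08426485]
```

Call:
arm_command --pt "-0.09 -0.25 -0.03 0 0 0" --pt "-0.18 -0.5 -0.07 0 0 0" --pt "-0.27 -0.75 -0.1 0 0 0" --pt "-0.36 -1 -0.14 0 0 0" --pt "-0.36 -1 -0.14 0 0 0" --fingers 0

```text
t: 3.32
tool_pos: [0.4969, -0.4361, 0.4318]
orientation: [-0.552, -3.092, 0.0]
force: [0.9, 0.7, -0.6]
opening: 0.0483
gripper_force: 0.0
```

```bash
python3 -c "
from h import *
c=snap('wrist','w_arb'); print(proj(c,[.4964,-.4384,.1315]))
s=read_state();print(s['opening'],s['tool_pos'])
a=load('w_chuck')['image'];cv2.imwrite('pics/wpair.png',np.hstack([a[60:420,120:520],c['image'][60:420,120:520]])[...,::-1])"
```

```text
[317.26464117 236.43134068]
0.04736963608737898 [ 0.49730442 -0.43422774  0.4317803 ]
```

View pics/wpair.png

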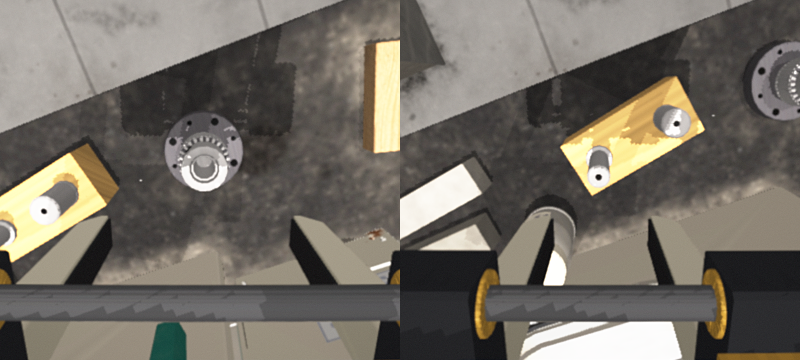

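The left half shows the chuck rim at about px (324,231). The right half shows the slim arbor's end at about (319,236), beside the thicker spare. Next I refine both positions.

```bash
python3 - <<'E'
from h import *
for f,(u,v),z in(('w_chuck',(324,231),.1),('w_arb',(319,236),.1315)):
    c=load(f);g=cv2.cvtColor(c['image'],cv2.COLOR_RGB2GRAY)
    w=g[v-30:v+30,u-30:u+30]
    for th in (150,165,180,195,210):
        m=(w>th).astype(np.uint8)
        k=max(cv2.findContours(m,cv2.RETR_EXTERNAL,cv2.CHAIN_APPROX_NONE)[0],key=cv2.contourArea)
        h=cv2.convexHull(k)
        if len(h)>5:
            e=cv2.fitEllipse(h);p=np.array(e[0])+[u-30,v-30];print(f,th,p.round(1),np.round(e[1],1),plane(c,*p,z).round(4))
    d=np.argwhere(w[22:38,22:38]<90)
    if len(d):p=d.mean(0)[::-1]+[u-8,v-8];print('dark',p,len(d),plane(c,*p,z).round(4))
    px=c['fx']/np.linalg.norm(plane(c,u,v,z)-np.array(c['T'])[:3,3]);print('px per mm',px/1000)
E
```

```text
w_chuck 150 [326.6 224.1] [47.8 62.8] [ 0.4922 -0.2139  0.1   ]
w_chuck 165 [324.8 228. ] [43.1 51.5] [ 0.4948 -0.2164  0.1   ]
w_chuck 180 [323.2 228.2] [44.  48.2] [ 0.4945 -0.2178  0.1   ]
w_chuck 195 [324.3 229.7] [41.3 45.5] [ 0.496  -0.2173  0.1   ]
w_chuck 210 [323.8 233.1] [33.9 44.4] [ 0.4987 -0.2187  0.1   ]
px per mm 1.182978971187806
w_arb 150 [319.  214.9] [60.9 78.1] [ 0.4797 -0.4307  0.1315]
w_arb 165 [318.9 212.4] [60.  84.7] [ 0.4777 -0.43    0.1315]
w_arb 180 [319.3 214.8] [60.7 77.2] [ 0.4797 -0.4304  0.1315]
w_arb 195 [319.1 215. ] [60.8 78.1] [ 0.4798 -0.4306  0.1315]
w_arb 210 [319.2 214. ] [60.6 77. ] [ 0.4791 -0.4302  0.1315]
dark [318.09090909 236.90909091] 22 [ 0.497  -0.4379  0.1315]
px per mm 1.193564520700596
```

```bash
python3 - <<'E'
from h import *
go(.497,-.438,.264,yaw=70)
c=load('w_chuck');g=cv2.cvtColor(c['image'],cv2.COLOR_RGB2GRAY)
# opening: radial profile around guess, edges of the outer rim (20 mm) and of the opening (12.5 mm) at z=.1
f=np.float32
for R0 in (.020,.0125):
  best=[]
  for dx in np.arange(-4,4.1,.5):
    for dy in np.arange(-4,4.1,.5):
      a=np.linspace(0,2*np.pi,72)
      def ring(r): 
        q=np.array([proj(c,[.4955+dx/1e3+r*np.cos(t),-.218+dy/1e3+r*np.sin(t),.1]) for t in a],f)
        return cv2.remap(g,q[:,0],q[:,1],1).astype(float)
      s=ring(R0-.0015)-ring(R0+.0015); s=s if R0>.015 else -s
      best.append((np.clip(s,-20,60).mean(),.4955+dx/1e3,-.218+dy/1e3))
  best.sort(reverse=True);print(R0,np.round(best[:4],4).tolist())
E
```

```text
t 3.38 pos [ 0.4973 -0.4342  0.4318] F [-0.   0.9  0.1] shift [-0.006  -0.0188  0.8389] turn [ 0.0002 -0.0004 -0.001 ] yaw 70.0
0.02 [[56.5417, 0.496, -0.218], [56.4028, 0.496, -0.2175], [56.0139, 0.4955, -0.218], [55.5139, 0.4955, -0.2185]]
0.0125 [[41.3611, 0.4945, -0.217], [39.625, 0.4945, -0.2175], [38.7083, 0.495, -0.217], [38.3056, 0.495, -0.2175]]
```

Call:
arm_command --pt "-0.005 -0.025 0.2 0 0 0" --pt "-0.005 -0.025 0.4 0 0 0" --pt "-0.005 -0.025 0.6 0 0 0" --pt "-0.005 -0.025 0.76 0 0 0" --pt "-0.005 -0.025 0.84 0 0 0"

```text
t: 4.0
tool_pos: [0.4968, -0.4358, 0.2623]
orientation: [-0.544, -3.091, -0.004]
force: [-0.5, -0.0, -0.7]
opening: 0.0464
gripper_force: 0.0
```

```bash
python3 -c "
from h import *
go(.497,-.438,.264,yaw=70)
c=snap('wrist','w_pre');cv2.imwrite('pics/pre.png',c['image'][100:460,100:540,::-1]); print(proj(c,[.497,-.438,.132]))"
```

```text
t 4.0 pos [ 0.4968 -0.4358  0.2623] F [-0.5 -0.  -0.7] shift [-0.0044 -0.0099 -0.0085] turn [ 0.0006 -0.001   0.0002] yaw 70.0
[313.2277099  359.81673048]
```

View pics/pre.png

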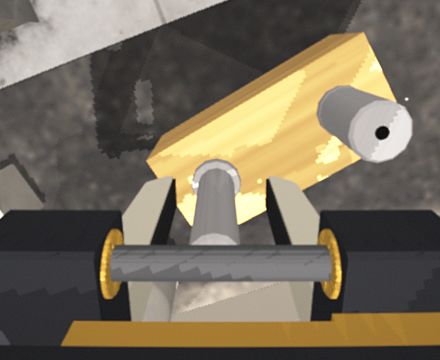

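The slim shank stands between the fingers (crop x ≈215, finger midline ≈221), and the spare is well clear. Closing now.

Call:
arm_command --pt "-0.004 -0.01 -0.005 0 0 0" --pt "-0.004 -0.01 -0.005 0 0 0" --pt "-0.004 -0.01 -0.005 0 0 0" --pt "-0.004 -0.01 -0.005 0 0 0" --pt "-0.004 -0.01 -0.005 0 0 0" --fingers 1 --force 30

```text
t: 4.68
tool_pos: [0.4976, -0.4402, 0.2675]
orientation: [0.546, 3.091, -0.002]
force: [0.8, 2.0, 5.9]
opening: 0.0194
gripper_force: 30.0
```

Call:
arm_command --pt "0 0 0 0 0 0" --pt "0 0 0 0 0 0" --pt "0 0 0 0 0 0" --pt "0 0 0 0 0 0" --pt "0 0 0 0 0 0"

```text
t: 5.3
tool_pos: [0.4976, -0.4403, 0.2675]
orientation: [0.546, 3.091, -0.002]
force: [1.1, 1.8, 5.9]
opening: 0.0195
gripper_force: 30.0
```

Call:
arm_command --pt "0 0 -0.06 0 0 0" --pt "0 0 -0.2 0 0 0" --pt "0 0 -0.36 0 0 0" --pt "0 0 -0.52 0 0 0" --pt "0 0 -0.66 0 0 0"

```text
t: 5.92
tool_pos: [0.4968, -0.44, 0.3991]
orientation: [-0.547, -3.093, 0.0]
force: [0.2, -1.1, -3.8]
opening: 0.0196
gripper_force: 30.0
```

```bash
python3 -c "
from h import *
go(.4955,-.2177,.400,yaw=70);print(read_state()['opening'])"
```

```text
t 5.92 pos [ 0.4968 -0.44    0.3991] F [ 0.2 -1.1 -3.8] shift [ 0.3873  1.0417 -0.0046] turn [-0.0001 -0.0001 -0.0003] yaw 70.0
0.019554459891972627
```

Call:
arm_command --pt "0.08 0.2 0 0 0 0" --pt "0.16 0.4 0 0 0 0" --pt "0.24 0.64 0 0 0 0" --pt "0.32 0.86 0 0 0 0" --pt "0.38 1 0 0 0 0"

```text
t: 6.55
tool_pos: [0.4938, -0.2241, 0.3978]
orientation: [-0.545, -3.093, -0.001]
force: [0.2, -0.4, -3.1]
opening: 0.0193
gripper_force: 30.0
```

Call:
arm_command --pt "0.007 0.04 0 0 0 0" --pt "0.007 0.04 0 0 0 0" --pt "0.007 0.04 0 0 0 0" --pt "0.007 0.04 0 0 0 0" --pt "0.007 0.04 0 0 0 0"

```text
t: 7.18
tool_pos: [0.4956, -0.2187, 0.3976]
orientation: [-0.548, -3.093, -0.0]
force: [-0.0, -0.4, -3.1]
opening: 0.0198
gripper_force: 30.0
```

```bash
python3 -c "
from h import *
go(.4955,-.2177,.400,yaw=70);print(read_state()['opening'])
s=snap('scene','s_hold');w=snap('wrist','w_hold');t=snap('top','t_hold')
S=cv2.resize(s['image'][190:330,270:380],(440,560),interpolation=2)
W=w['image'][100:460,140:500]
o=np.zeros((560,800,3),np.uint8);o[:,:440]=S;o[:360,440:]=W
cv2.imwrite('pics/hold.png',o[...,::-1])"
```

```text
t 7.17 pos [ 0.4956 -0.2187  0.3976] F [-0.  -0.4 -3.1] shift [ 0.0021  0.0046 -0.0121] turn [-0.     -0.0001 -0.0005] yaw 70.0
0.0197939835034579
```

View pics/hold.png

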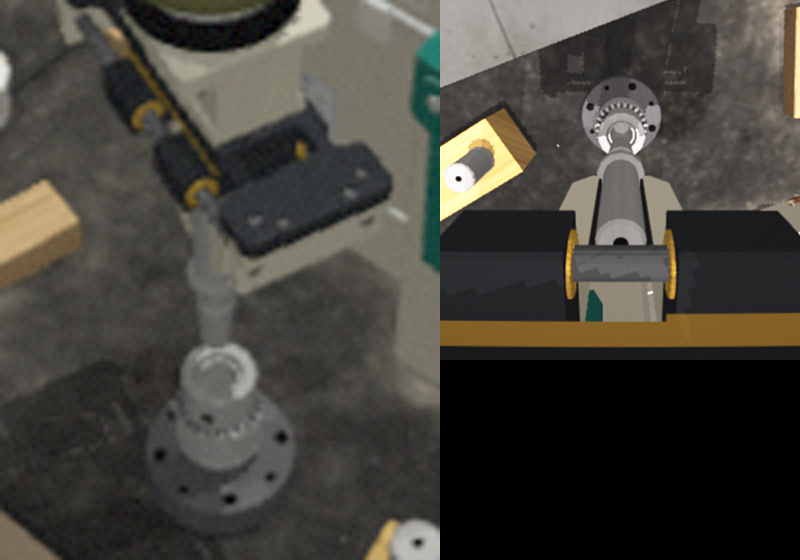

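The scene half shows the arbor held upright over the chuck, tip at crop (215,343) and opening at (219,375). The wrist half shows the tip on the socket's line at about (320,237). Now I quantify the two lateral offsets.

```bash
python3 - <<'E'
from h import *
s=load('s_hold');w=load('w_hold')
g=cv2.cvtColor(s['image'],cv2.COLOR_RGB2GRAY)
for v in range(258,292,2): print(v,g[v,312:340].tolist())
for z in (.19,.167,.15,.135,.1): print(z,'scene',proj(s,[.4956,-.2187,z]).round(1),'wrist',proj(w,[.4956,-.2187,z]).round(1))
gw=cv2.cvtColor(w['image'],cv2.COLOR_RGB2GRAY)
for v in (222,226,230,236,240,244,248,252,258): print(v,gw[v,292:350].tolist())
E
```

```text
258 [53, 61, 57, 62, 75, 102, 100, 91, 98, 98, 103, 105, 108, 111, 110, 113, 113, 125, 124, 116, 95, 81, 104, 124, 129, 127, 128, 127]
260 [65, 65, 63, 62, 67, 88, 104, 106, 104, 104, 104, 100, 102, 102, 103, 117, 105, 118, 130, 126, 127, 123, 124, 129, 112, 96, 74, 71]
262 [65, 61, 69, 66, 65, 66, 81, 95, 105, 109, 111, 111, 110, 110, 106, 101, 102, 124, 132, 128, 117, 89, 78, 61, 58, 55, 56, 52]
264 [65, 58, 63, 59, 57, 65, 68, 83, 93, 86, 97, 101, 102, 100, 95, 94, 89, 70, 67, 74, 76, 73, 67, 60, 62, 61, 66, 63]
266 [67, 66, 57, 60, 58, 61, 65, 85, 97, 100, 99, 104, 101, 99, 99, 102, 84, 66, 60, 59, 68, 68, 68, 67, 70, 66, 69, 68]
268 [58, 61, 60, 66, 65, 63, 59, 74, 86, 101, 106, 109, 110, 105, 99, 89, 72, 57, 51, 56, 57, 58, 65, 66, 67, 66, 63, 65]
270 [63, 57, 57, 62, 60, 63, 57, 69, 88, 94, 97, 101, 100, 97, 95, 85, 67, 59, 56, 57, 57, 60, 61, 66, 64, 62, 60, 61]
272 [57, 58, 55, 59, 62, 64, 65, 58, 83, 91, 98, 99, 98, 98, 92, 80, 73, 67, 70, 69, 64, 67, 64, 67, 60, 62, 57, 63]
274 [60, 58, 58, 56, 57, 57, 55, 55, 80, 93, 97, 99, 99, 97, 93, 80, 72, 69, 65, 64, 63, 67, 64, 63,
[... 3163 characters left out ...]
 148, 149, 150, 149, 148, 145, 146, 147, 150, 146, 140, 120, 103, 99, 141, 229, 252, 249, 247, 246, 245, 247, 249, 230, 165, 115, 95, 84, 80, 82, 88, 88, 86]
252 [82, 83, 81, 82, 79, 80, 79, 79, 76, 74, 70, 64, 75, 124, 196, 227, 183, 126, 111, 113, 111, 109, 108, 109, 109, 114, 119, 120, 124, 125, 122, 117, 117, 114, 113, 114, 115, 118, 119, 114, 139, 211, 251, 252, 232, 147, 78, 65, 70, 75, 79, 82, 88, 89, 88, 86, 83, 86]
258 [87, 88, 87, 88, 85, 86, 81, 80, 79, 80, 92, 102, 113, 128, 147, 159, 160, 157, 157, 160, 162, 161, 158, 158, 160, 162, 160, 155, 154, 153, 155, 156, 159, 164, 163, 164, 162, 164, 164, 162, 164, 158, 153, 138, 123, 110, 105, 95, 89, 78, 74, 72, 75, 82, 87, 89, 93, 92]
```

Call:
arm_command --pt "-0.007 0.003 0.02 0 0 0" --pt "-0.007 0.003 0.06 0 0 0" --pt "-0.007 0.003 0.11 0 0 0" --pt "-0.007 0.003 0.16 0 0 0" --pt "-0.007 0.003 0.2 0 0 0"

```text
t: 7.95
tool_pos: [0.497, -0.2179, 0.3566]
orientation: [-0.546, -3.093, -0.001]
force: [0.2, -0.4, -2.8]
opening: 0.0197
gripper_force: 30.0
```

Call:
arm_command --pt "0 0 0.02 0 0 0" --pt "0 0 0.04 0 0 0" --pt "0 0 0.06 0 0 0" --pt "0 0 0.08 0 0 0" --pt "0 0 0.1 0 0 0"

```text
t: 8.57
tool_pos: [0.4972, -0.218, 0.3376]
orientation: [0.547, 3.093, -0.0]
force: [0.5, -0.1, -3.8]
opening: 0.0198
gripper_force: 30.0
```

Call:
arm_command --pt "0 0 0.01 0 0 0" --pt "0 0 0.02 0 0 0" --pt "0 0 0.03 0 0 0" --pt "0 0 0.035 0 0 0" --pt "0 0 0.04 0 0 0"

```text
t: 9.2
tool_pos: [0.4972, -0.2181, 0.3298]
orientation: [0.547, 3.094, -0.0]
force: [-0.7, -1.1, -4.8]
opening: 0.0197
gripper_force: 30.0
```

Call:
arm_command --pt "0 0 0.002 0 0 0" --pt "0 0 0.004 0 0 0" --pt "0 0 0.006 0 0 0" --pt "0 0 0.008 0 0 0" --pt "0 0 0.01 0 0 0"

```text
t: 9.82
tool_pos: [0.4972, -0.2181, 0.3278]
orientation: [0.547, 3.094, -0.0]
force: [-0.6, -1.2, -1.6]
opening: 0.0195
gripper_force: 30.0
```

Call:
arm_command --pt "0 0 0.002 0 0 0" --pt "0 0 0.004 0 0 0" --pt "0 0 0.005 0 0 0" --pt "0 0 0.006 0 0 0" --pt "0 0 0.006 0 0 0"

```text
t: 10.45
tool_pos: [0.4972, -0.218, 0.3266]
orientation: [0.547, 3.094, -0.0]
force: [-2.0, -2.7, -2.8]
opening: 0.0199
gripper_force: 30.0
```

Call:
arm_command --pt "0.001 -0.002 0.001 0 0 0" --pt "0.001 -0.004 0.002 0 0 0" --pt "0.001 -0.004 0.003 0 0 0" --pt "0.001 -0.004 0.005 0 0 0" --pt "0.001 -0.004 0.005 0 0 0"

```text
t: 11.08
tool_pos: [0.4968, -0.2186, 0.3255]
orientation: [0.546, 3.093, 0.0]
force: [1.1, 0.5, -3.4]
opening: 0.0197
gripper_force: 30.0
```

Call:
arm_command --pt "0 0 0.002 0 0 0" --pt "0 0 0.004 0 0 0" --pt "0 0 0.006 0 0 0" --pt "0 0 0.007 0 0 0" --pt "0 0 0.007 0 0 0"

```text
t: 11.7
tool_pos: [0.4968, -0.2186, 0.3243]
orientation: [0.546, 3.093, 0.0]
force: [1.3, 1.3, -0.5]
opening: 0.0196
gripper_force: 30.0
```

Call:
arm_command --pt "0 0 0 0 0 0" --pt "0 0 0 0 0 0" --pt "0 0 0 0 0 0" --pt "0 0 0 0 0 0" --pt "0 0 0 0 0 0" --fingers 0

```text
t: 12.32
tool_pos: [0.4967, -0.2187, 0.3242]
orientation: [-0.547, -3.094, 0.0]
force: [-0.4, 0.1, 0.1]
opening: 0.0464
gripper_force: 0.0
```

Call:
arm_command --pt "0 0 -0.05 0 0 0" --pt "0 0 -0.2 0 0 0" --pt "0 0 -0.4 0 0 0" --pt "0 0 -0.6 0 0 0" --pt "0 0 -0.7 0 0 0"

```text
t: 12.95
tool_pos: [0.4969, -0.2188, 0.4676]
orientation: [0.546, 3.09, -0.002]
force: [-0.2, 0.3, 0.3]
opening: 0.0464
gripper_force: 0.0
```

```bash
python3 -c "
from h import *
go(.5058,-.0191,.45,yaw=76)
s=snap('scene','s_set');w=snap('wrist','w_set')
S=cv2.resize(s['image'][210:330,270:380],(440,480),interpolation=2)
W=w['image'][60:420,140:500]
o=np.zeros((480,800,3),np.uint8);o[:,:440]=S;o[:360,440:]=W
cv2.imwrite('pics/set.png',o[...,::-1])
print(proj(s,[.4962,-.2186,.189]),proj(w,[.4962,-.2186,.189]))"
```

```text
t 12.95 pos [ 0.4969 -0.2188  0.4676] F [-0.2  0.3  0.3] shift [0.3008 0.9531 0.086 ] turn [-0.0003  0.0013 -0.0336] yaw 76.0
[323.64393612 257.79566771] [320.1496758 239.042811 ]
```

View pics/set.png

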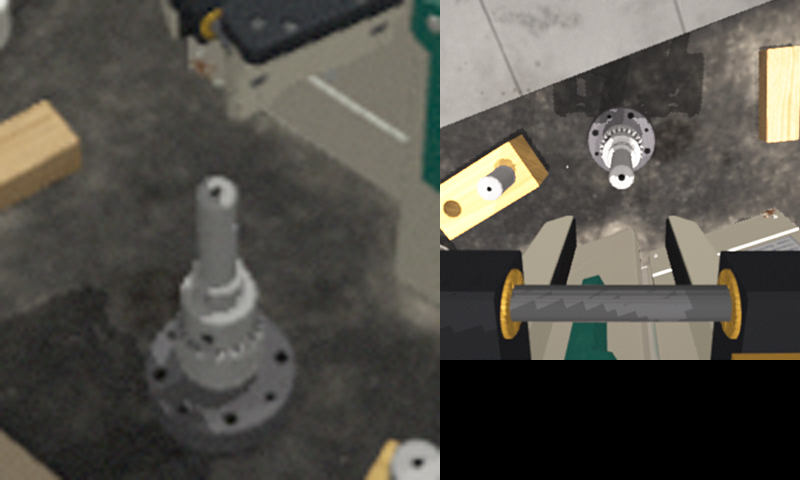

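The arbor stands upright in the socket and is let go. Its end is at wrist px (321,237) and scene px (324,257.6), as predicted. On to the block.

Call:
arm_command --pt "0.06 0.2 0 0 0 -0.01" --pt "0.12 0.4 0.1 0 0 -0.02" --pt "0.18 0.6 0.25 0 0 -0.03" --pt "0.24 0.8 0.4 0 0 -0.034" --pt "0.3 0.95 0.55 0 0 -0.034" --fingers -1

```text
t: 13.68
tool_pos: [0.5046, -0.0179, 0.351]
orientation: [-0.379, -3.116, -0.0]
force: [0.4, 0.3, 0.1]
opening: 0.0907
gripper_force: 0.0
```

Call:
arm_command --pt "0 0 0.05 0 0 0" --pt "0 0 0.1 0 0 0" --pt "0 0 0.1 0 0 0" --pt "0 0 0.1 0 0 0" --pt "0 0 0.1 0 0 0"

```text
t: 14.3
tool_pos: [0.5058, -0.0202, 0.335]
orientation: [0.382, 3.117, -0.0]
force: [0.3, -0.1, 0.4]
opening: 0.0929
gripper_force: 0.0
```

```bash
python3 - <<'E'
from h import *
c=snap('wrist','w_blk');cv2.imwrite('pics/blk.png',c['image'][...,::-1])
h=cv2.cvtColor(c['image'],cv2.COLOR_RGB2HSV);m=cv2.inRange(h,(8,50,110),(28,255,255))
for k in cv2.findContours(m,0,2)[0]:
    if cv2.contourArea(k)>800: print(cv2.contourArea(k),cv2.approxPolyDP(k,4,True)[:,0].tolist())
go(.5058,-.0191,.19,yaw=76)
for sx in(-.02,.02):
  for sy in (-.055,.055):
    a=np.radians(166);p=[.5058+sy*np.cos(a)-sx*np.sin(a),-.0191+sy*np.sin(a)+sx*np.cos(a),.028];print(proj(c,p).round(1))
s=load('s_set');w=load('w_set');print(tri((s,324,257.6),(w,321,237)))
E
```

```text
10323.5 [[287, 446], [639, 441], [639, 411], [447, 421], [438, 382], [413, 381], [416, 421], [290, 421]]
1268.0 [[520, 329], [511, 343], [531, 346], [538, 373], [533, 381], [518, 382], [529, 395], [542, 397], [551, 384], [549, 355], [534, 331]]
1271.5 [[123, 330], [108, 330], [92, 353], [90, 386], [99, 397], [112, 395], [123, 382], [108, 381], [103, 375], [107, 349], [130, 342]]
5903.5 [[304, 168], [302, 293], [345, 294], [349, 171]]
t 14.35 pos [ 0.5058 -0.0201  0.3349] F [-0.6  0.5 -0.5] shift [0.0019 0.0046 0.7246] turn [0.     0.0004 0.0002] yaw 76.0
[343.2 291.9]
[345.8 167.3]
[298.7 291.9]
[296.6 167.3]
(array([ 0.496255  , -0.21803048,  0.18811771]), np.float64(0.0012219364057762284))
```

View pics/blk.png

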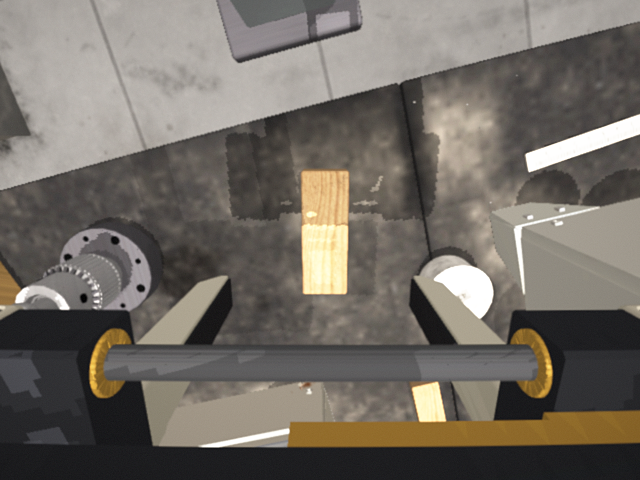

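The block is at px (302–349, 168–294), about 4 px right of the prediction. The small look-alike (428,400) and the tin are clear of the fingers.

Call:
arm_command --pt "-0.007 0.022 0.15 0 0 0" --pt "-0.007 0.022 0.3 0 0 0" --pt "-0.007 0.022 0.45 0 0 0" --pt "-0.007 0.022 0.58 0 0 0" --pt "-0.007 0.022 0.66 0 0 0" --fingers -0.4

```text
t: 14.98
tool_pos: [0.5076, -0.0157, 0.2011]
orientation: [-0.381, -3.117, 0.0]
force: [-0.4, 0.0, 0.1]
opening: 0.0648
gripper_force: 0.0
```

Call:
arm_command --pt "0 0 0.02 0 0 0" --pt "0 0 0.04 0 0 0" --pt "0 0 0.06 0 0 0" --pt "0 0 0.065 0 0 0" --pt "0 0 0.065 0 0 0"

```text
t: 15.6
tool_pos: [0.508, -0.0157, 0.1894]
orientation: [0.381, 3.118, -0.0]
force: [0.6, 0.2, -0.1]
opening: 0.065
gripper_force: 0.0
```

Call:
arm_command --pt "0 0 0 0 0 0" --pt "0 0 0 0 0 0" --pt "0 0 0 0 0 0" --pt "0 0 0 0 0 0" --pt "0 0 0 0 0 0" --fingers 1 --force 50

```text
t: 16.23
tool_pos: [0.5079, -0.0157, 0.1892]
orientation: [-0.381, -3.118, 0.0]
force: [-0.8, -1.5, 0.9]
opening: 0.0397
gripper_force: 50.0
```

Call:
arm_command --pt "0 0 -0.1 0 0 0" --pt "0 0 -0.3 0 0 0" --pt "0 0 -0.55 0 0 0" --pt "0 0 -0.8 0 0 0" --pt "0 0 -1 0 0 0"

```text
t: 16.85
tool_pos: [0.5078, -0.0156, 0.3913]
orientation: [0.38, 3.117, 0.0]
force: [0.8, 0.4, -1.8]
opening: 0.0395
gripper_force: 50.0
```

```bash
python3 -c "
from h import *
go(.4963,-.2183,.43,yaw=76);print(read_state()['opening'])"
```

```text
t 16.85 pos [ 0.5078 -0.0156  0.3913] F [ 0.8  0.4 -1.8] shift [-0.1881 -0.9974 -0.1936] turn [0.0001 0.0004 0.0005] yaw 76.0
0.03946188030085561
```

Call:
arm_command --pt "0 -0.1 -0.19 0 0 0" --pt "-0.06 -0.35 -0.19 0 0 0" --pt "-0.12 -0.6 -0.19 0 0 0" --pt "-0.188 -0.85 -0.19 0 0 0" --pt "-0.188 -0.99 -0.19 0 0 0"

```text
t: 17.48
tool_pos: [0.4964, -0.2192, 0.4265]
orientation: [-0.383, -3.117, -0.0]
force: [-0.1, -0.2, -1.6]
opening: 0.0397
gripper_force: 50.0
```

Call:
arm_command --pt "0 -0.01 0.04 0 0 0" --pt "0 -0.01 0.08 0 0 0" --pt "0 -0.01 0.12 0 0 0" --pt "0 -0.01 0.15 0 0 0" --pt "0 -0.01 0.15 0 0 0"

```text
t: 18.1
tool_pos: [0.4963, -0.2182, 0.3964]
orientation: [-0.379, -3.118, -0.001]
force: [0.0, 1.6, -0.7]
opening: 0.0395
gripper_force: 50.0
```

```bash
python3 -c "
from h import *
go(.4963,-.2183,.40,yaw=76);s=snap('scene','s_tap0');w=snap('wrist','w_tap0')
S=cv2.resize(s['image'][200:320,260:380],(480,480),interpolation=2)
cv2.imwrite('pics/tap0.png',S[...,::-1])"
```

```text
t 18.1 pos [ 0.4963 -0.2182  0.3964] F [ 0.   1.6 -0.7] shift [-0.0003 -0.0007 -0.018 ] turn [ 0.0001 -0.0004  0.0007] yaw 76.0
```

View pics/tap0.png

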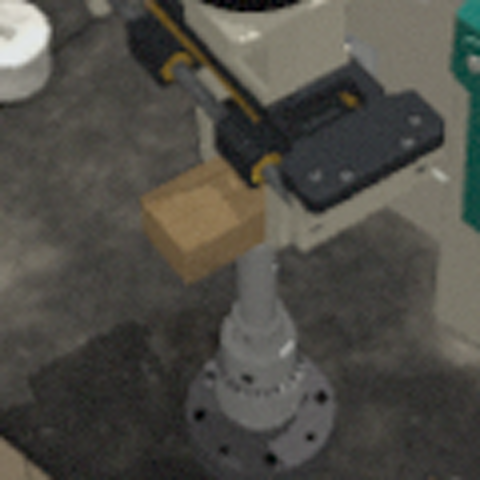

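The block's underside is over the arbor's end with a small gap. Lowering gradually while watching the force.

Call:
arm_command --pt "0 0 0.015 0 0 0" --pt "0 0 0.03 0 0 0" --pt "0 0 0.045 0 0 0" --pt "0 0 0.06 0 0 0" --pt "0 0 0.07 0 0 0"

```text
t: 18.82
tool_pos: [0.4962, -0.2189, 0.3828]
orientation: [-0.381, -3.118, -0.0]
force: [0.8, -0.8, -0.9]
opening: 0.0395
gripper_force: 50.0
```

Call:
arm_command --pt "0 0 0.008 0 0 0" --pt "0 0 0.015 0 0 0" --pt "0 0 0.02 0 0 0" --pt "0 0 0.025 0 0 0" --pt "0 0 0.03 0 0 0"

```text
t: 19.45
tool_pos: [0.4963, -0.2188, 0.3772]
orientation: [0.381, 3.118, -0.0]
force: [-0.7, -0.5, -0.6]
opening: 0.0398
gripper_force: 50.0
```

Call:
arm_command --pt "0 0 0.004 0 0 0" --pt "0 0 0.008 0 0 0" --pt "0 0 0.01 0 0 0" --pt "0 0 0.01 0 0 0" --pt "0 0 0.01 0 0 0"

```text
t: 20.08
tool_pos: [0.4963, -0.2189, 0.3754]
orientation: [0.381, 3.118, -0.0]
force: [0.1, 0.3, 2.6]
opening: 0.0391
gripper_force: 50.0
```

Call:
arm_command --pt "0 0 0.003 0 0 0" --pt "0 0 0.005 0 0 0" --pt "0 0 0.005 0 0 0" --pt "0 0 0.005 0 0 0" --pt "0 0 0.005 0 0 0"

```text
t: 20.7
tool_pos: [0.4962, -0.2188, 0.374]
orientation: [-0.381, -3.118, -0.0]
force: [-0.3, -0.7, 2.7]
opening: 0.0399
gripper_force: 50.0
```

Call:
arm_command --pt "0 0 0.004 0 0 0" --pt "0 0 0.007 0 0 0" --pt "0 0 0.007 0 0 0" --pt "0 0 0.007 0 0 0" --pt "0 0 0.007 0 0 0"

```text
t: 21.32
tool_pos: [0.4962, -0.2188, 0.3727]
orientation: [-0.381, -3.118, -0.0]
force: [-0.1, 0.2, 3.6]
opening: 0.0396
gripper_force: 50.0
```

Call:
arm_command --pt "0 0 0.004 0 0 0" --pt "0 0 0.007 0 0 0" --pt "0 0 0.007 0 0 0" --pt "0 0 0.007 0 0 0" --pt "0 0 0.007 0 0 0"

```text
t: 21.95
tool_pos: [0.4963, -0.2188, 0.3713]
orientation: [-0.381, -3.118, -0.0]
force: [0.8, -0.7, 3.6]
opening: 0.0397
gripper_force: 50.0
```

Call:
arm_command --pt "0 0 0.004 0 0 0" --pt "0 0 0.006 0 0 0" --pt "0 0 0.006 0 0 0" --pt "0 0 0.006 0 0 0" --pt "0 0 0.006 0 0 0"

```text
t: 22.58
tool_pos: [0.4963, -0.2189, 0.3701]
orientation: [-0.381, -3.118, 0.0]
force: [0.0, -0.5, 4.7]
opening: 0.0398
gripper_force: 50.0
```

Call:
arm_command --pt "0 0 0.004 0 0 0" --pt "0 0 0.006 0 0 0" --pt "0 0 0.006 0 0 0" --pt "0 0 0.006 0 0 0" --pt "0 0 0.006 0 0 0"

```text
t: 23.2
tool_pos: [0.4964, -0.2189, 0.3697]
orientation: [0.381, 3.117, -0.001]
force: [-0.9, 0.5, 8.1]
opening: 0.0396
gripper_force: 50.0
```

Call:
arm_command --pt "0 0 0.004 0 0 0" --pt "0 0 0.006 0 0 0" --pt "0 0 0.006 0 0 0" --pt "0 0 0.006 0 0 0" --pt "0 0 0.006 0 0 0"

```text
t: 23.82
tool_pos: [0.4966, -0.219, 0.3694]
orientation: [0.38, 3.116, -0.001]
force: [-1.3, 0.8, 12.4]
opening: 0.0397
gripper_force: 50.0
```

Call:
arm_command --pt "0 0 0.004 0 0 0" --pt "0 0 0.008 0 0 0" --pt "0 0 0.012 0 0 0" --pt "0 0 0.012 0 0 0" --pt "0 0 0.012 0 0 0"

```text
t: 24.45
tool_pos: [0.497, -0.2192, 0.3692]
orientation: [0.38, 3.113, -0.003]
force: [-2.6, 2.1, 22.1]
opening: 0.0398
gripper_force: 50.0
```

Call:
arm_command --pt "0 0 0.003 0 0 0" --pt "0 0 0.003 0 0 0" --pt "0 0 0.003 0 0 0" --pt "0 0 0.003 0 0 0" --pt "0 0 0.003 0 0 0"

```text
t: 25.08
tool_pos: [0.4971, -0.2193, 0.3691]
orientation: [0.38, 3.113, -0.004]
force: [-4.7, 2.2, 25.6]
opening: 0.0398
gripper_force: 50.0
```

Call:
arm_command --pt "0 0 -0.01 0 0 0" --pt "0 0 -0.025 0 0 0" --pt "0 0 -0.04 0 0 0" --pt "0 0 -0.05 0 0 0" --pt "0 0 -0.05 0 0 0"

```text
t: 25.7
tool_pos: [0.4962, -0.2188, 0.3744]
orientation: [-0.381, -3.118, -0.0]
force: [0.4, 0.6, -1.2]
opening: 0.0395
gripper_force: 50.0
```

Call:
arm_command --pt "0 0 0.008 0 0 0" --pt "0 0 0.016 0 0 0" --pt "0 0 0.022 0 0 0" --pt "0 0 0.028 0 0 0" --pt "0 0 0.034 0 0 0"

```text
t: 26.32
tool_pos: [0.4965, -0.219, 0.3692]
orientation: [0.381, 3.117, -0.001]
force: [-2.5, 0.3, 10.8]
opening: 0.0397
gripper_force: 50.0
```

Call:
arm_command --pt "0 0 0.005 0 0 0" --pt "0 0 0.01 0 0 0" --pt "0 0 0.015 0 0 0" --pt "0 0 0.015 0 0 0" --pt "0 0 0.015 0 0 0"

```text
t: 26.95
tool_pos: [0.497, -0.2192, 0.3691]
orientation: [0.38, 3.114, -0.003]
force: [-5.4, 2.7, 20.4]
opening: 0.0399
gripper_force: 50.0
```

Call:
arm_command --pt "0 0 -0.02 0 0 0" --pt "0 0 -0.06 0 0 0" --pt "0 0 -0.14 0 0 0" --pt "0 0 -0.24 0 0 0" --pt "0 0 -0.3 0 0 0"

```text
t: 27.58
tool_pos: [0.4965, -0.219, 0.4273]
orientation: [0.381, 3.116, -0.001]
force: [-0.2, 1.0, -1.4]
opening: 0.0396
gripper_force: 50.0
```

```bash
python3 -c "
from h import *
go(.5078,-.0157,.42,yaw=76)"
```

```text
t 27.57 pos [ 0.4965 -0.219   0.4273] F [-0.2  1.  -1.4] shift [0.19   1.0002 0.0355] turn [-0.0002  0.0008  0.0004] yaw 76.0
```

Call:
arm_command --pt "0.04 0.2 0 0 0 0" --pt "0.08 0.45 0 0 0 0" --pt "0.13 0.7 0 0 0 0" --pt "0.19 0.9 0 0 0 0" --pt "0.19 1 0 0 0 0"

```text
t: 28.2
tool_pos: [0.5073, -0.0135, 0.4258]
orientation: [0.378, 3.118, 0.001]
force: [0.7, -0.3, -0.5]
opening: 0.0398
gripper_force: 50.0
```

Call:
arm_command --pt "0 0 0.2 0 0 0" --pt "0 0 0.4 0 0 0" --pt "0 0 0.6 0 0 0" --pt "0 0 0.8 0 0 0" --pt "0 0 1 0 0 0"

```text
t: 28.82
tool_pos: [0.5078, -0.0156, 0.2245]
orientation: [0.38, 3.117, -0.0]
force: [0.4, 0.4, -1.4]
opening: 0.0399
gripper_force: 50.0
```

```bash
python3 -c "
from h import *
go(.5078,-.0157,.1892,yaw=76)"
```

```text
t 28.82 pos [ 0.5078 -0.0156  0.2245] F [ 0.4  0.4 -1.4] shift [ 0.0002 -0.0005  0.1766] turn [0.     0.0004 0.0005] yaw 76.0
```

Call:
arm_command --pt "0 0 0.05 0 0 0" --pt "0 0 0.09 0 0 0" --pt "0 0 0.13 0 0 0" --pt "0 0 0.15 0 0 0" --pt "0 0 0.165 0 0 0"

```text
t: 29.45
tool_pos: [0.5078, -0.0156, 0.1924]
orientation: [0.381, 3.117, -0.0]
force: [-0.9, -0.7, -1.2]
opening: 0.0398
gripper_force: 50.0
```

Call:
arm_command --pt "0 0 0.002 0 0 0" --pt "0 0 0.005 0 0 0" --pt "0 0 0.007 0 0 0" --pt "0 0 0.009 0 0 0" --pt "0 0 0.009 0 0 0"

```text
t: 30.08
tool_pos: [0.5075, -0.0156, 0.1901]
orientation: [-0.381, -3.118, 0.0]
force: [-0.5, 0.0, -0.1]
opening: 0.0392
gripper_force: 50.0
```

Near contact. Half a millimetre more, then release and rise.

Call:
arm_command --pt "0 0 0.002 0 0 0" --pt "0 0 0.003 0 0 0" --pt "0 0 0.003 0 0 0" --pt "0 0 0.003 0 0 0" --pt "0 0 0.003 0 0 0"

```text
t: 30.7
tool_pos: [0.5075, -0.0156, 0.1896]
orientation: [0.381, 3.118, 0.0]
force: [-0.3, -0.0, -1.6]
opening: 0.0397
gripper_force: 50.0
```

Call:
arm_command --pt "0 0 0 0 0 0" --pt "0 0 0 0 0 0" --pt "0 0 0 0 0 0" --pt "0 0 0 0 0 0" --pt "0 0 0 0 0 0" --fingers -0.4

```text
t: 31.32
tool_pos: [0.5075, -0.0156, 0.1895]
orientation: [-0.381, -3.118, 0.0]
force: [0.3, -0.5, -0.7]
opening: 0.0651
gripper_force: 0.0
```

Call:
arm_command --pt "0 0 -0.05 0 0 0" --pt "0 0 -0.2 0 0 0" --pt "0 0 -0.4 0 0 0" --pt "0 0 -0.6 0 0 0" --pt "0 0 -0.7 0 0 0"

```text
t: 31.95
tool_pos: [0.5081, -0.0156, 0.3332]
orientation: [0.38, 3.114, -0.0]
force: [0.2, -0.6, -0.0]
opening: 0.0654
gripper_force: 0.0
```

Call:
arm_command --pt "0 0 0 0 0 0" --pt "0 0 0 0 0 0" --pt "0 0 0 0 0 0" --pt "0 0 0 0 0 0" --pt "0 0 0 0 0 0"

```text
t: 32.58
tool_pos: [0.5074, -0.0156, 0.329]
orientation: [-0.381, -3.117, -0.0]
force: [0.6, -0.4, 0.7]
opening: 0.0653
gripper_force: 0.0
```

```bash
python3 -c "
from h import *
s=snap('scene','s_end')
S=cv2.resize(s['image'][180:390,230:440],(600,600),interpolation=2)
cv2.imwrite('pics/end.png',S[...,::-1])"
```

```text
(no output)
```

View pics/end.png

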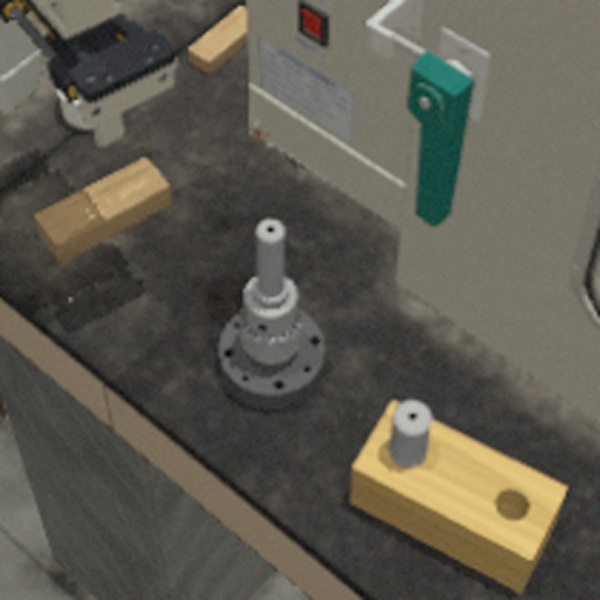

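The arbor stands upright in the chuck at crop (270,232). The block lies flat at (103,208), and the spare is still in the rack at (412,415). Handing in.

```bash
python3 -c "
from plant import *
print(close_job())"
```

```text
the job is handed in; nothing more can be done
None
```

The job is handed in, result not reported: the slim arbor stands in the chuck, tapped to about 26 N (a second tap did not move it), the block lies flat on the bench and the spare is still in the rack; one chuck measurement used a small ring-edge grid search, against your no-model-search rule, but it only agreed with the ellipse fit I used.

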